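# Set the filling funnel into the cased sample jar

## Task

Get the sample jar ready for filling: lift the lid of the grey case open until it rests back on its stop, then take the white funnel from its stand and set it into the neck of the jar inside the case. The funnel's two lugs must drop into the two notches of the jar's rim, so feel for them by turning the funnel gently; leave it upright and fully home with its flange flat on the rim, the lid still open, and do not shift the jar of beans, the tin or the pouch standing nearby.

Things in the scene. Friction and masses are not known exactly. Their poses are not given: they have to be found in the camera images.
- case_lid (a joint): hinge of the grey case's lid, rad: 0 shut, 1.75 open on its stop (leaning back 10 degrees past upright). Light (0.25 kg); it falls shut from below 1.5 and falls open onto its stop from above 1.65; upright between these it may balance.
- lid_hinge (a point): point on the lid's hinge line, in the middle of the far top edge of the case. Its axes are the case's: x from the front of the case to the hinge, y along the hinge line, z up; it does not turn with the lid. The case is a fixed grey box, 130 (x) x 150 (y) x 105 mm high.
- lid_tab (a point): point in the flat black tab on the lid's front edge (30 mm wide along the hinge line, 10 thick, 40 long), 27 mm beyond the lid's edge, half-way through the tab, 158 mm from the hinge line and 3 mm above it when shut. Pinched across the 30 mm it turns between the fingers, so the tool may stay upright as the lid swings. Axes turn with the lid: x towards the hinge, z out of its upper face.
- mouth (a point): centre of the jar's mouth at its rim, 10 mm below the case's top; axes as lid_hinge. Jar: aluminium, fixed in the case, bore 40 mm, rim 66 mm across with two opposite notches 16 mm wide, 18 mm deep, open to bore and outside. The line through the notches is NOT this frame's x axis: it lies up to 0.5 rad to either side of it, to be found by touch or by eye.
- funnel_bowl (a point): centre of the rectangular bowl of the loose white funnel (about 0.18 kg, upright in its stand). Bowl 86 (x) x 50 (y) mm, upright walls from 22 mm below to 24 mm above this point; grasp across the 50 mm. z is up. Fully home, this point is 42 mm above mouth; with the lugs resting on the rim beside the notches, 56 mm above.
- stand_hole (a point): centre of the hole (58 mm) in the top plate of the fixed steel stand in which the funnel hangs by its flange, at the plate's upper face, 75 mm above the table; plate 100 x 100 mm on four legs. Lift the funnel 65 mm to clear it.
- bean_jar: bystander: clear jar of beans with black cap, 66 mm across, 108 mm high; origin under its centre
- tin_sample_2: bystander: small white tin, 62 mm across, 70 mm high; origin under its centre
- pouch: bystander: dark upright pouch, 49 x 75 x 130 mm; origin under its centre
- funnel_flange (a point): on the funnel's axis at the underside of its round flange (66 mm across), 42 mm below funnel_bowl, same axes. From here a tapered spout hangs down 60 mm, 37 mm across at the top, 22 mm at the tip. Two opposite lugs at its top lie along the funnel's x axis (the bowl's long side), 11 mm wide, reaching 27 mm from the axis and 14 mm below the flange.

How it is judged:
By the outcome, as a careful person would: the job done as asked, in the order asked, and still so for the second after the job is handed in, with the robot touching nothing.
It also fails if it takes over 61 s, if anything falls off the work surface, if the arm or the gripper's body presses on something with over 40 N, if the wrist force passes 120 N, or if a joint passes its speed limit or range.

## Robot

A 7-joint arm with a two-finger parallel gripper is mounted at the origin on a cart in front of the work surface, level with it; the furniture and walls round the work are solid. World frame = base frame: x ahead of the robot, y to its left, z up, the work surface at z = 0. Lengths are in mm, angles in rad, forces in N, time in s.
With the tool pointing down it reaches from about 350 to 775 mm from the base axis. Payload 3.1 kg.
Tool frame: the origin (TCP) lies on the mounting face of the last link; the fingertips stand 173 mm ahead of it and the grasp point (between the pads) lies 155 mm ahead of it; z points along the fingers, y is the line along which they close (so a half turn about z gives the same grasp; the last joint's range is limited). The gripper opens to 85 mm and grips with 20 to 120 N. Pads are 22 mm wide; open, the fingers measure 114 mm over their backs; the gripper's body (76 mm by 85 mm) begins 54 mm behind the grasp point. The pads swing forward as they close: fully open they stand 13 mm farther back than shut.
Start: joints at [1.173, 0.311, 0.014, 1.512, -0.004, 1.319, -0.027], TCP at [191.622, -515.552, 404.704] pointing down, gripper open.
Joint ranges: [-2.7, 2.7], [-0.3, 1.91], [-1.27, 1.3], [0.12, 2.57], [-1.44, 4.58], [0.2, 2.03], [-3.05, 3.05]. Speed limits (rad/s): [2.79, 2.79, 3.14, 3.14, 3.14, 3.14, 3.14].

## Interface

Orientations are given as a rotation vector (axis times angle).
In Python, from workcell import * gives the robot as it stands. The module is installed in compiled form; this text tells all that it offers.
- The arm moves only by the tool arm_command, never from a script. Its argument "targets" is a list of rows, each a list of 3 entries, a list of its own where there are three numbers: the shift along the tool's x, y, z in mm, then the turn, a rotation vector about the tool's x, y, z in degrees, then the closure in counts, from 0 (fully open) to 255 (shut). In form: [[[x, y, z], [rx, ry, rz], claw], ...]. A call has exactly 5 rows; each row is the pose to reach, as a shift and turn from the pose commanded when the call began, along the tool's axes at that moment; what a row does not reach only later rows make up. A row lasts 1/10 s, in which the tool goes at most 50 mm and 8.59 degrees, less where a joint would pass 70% of its speed; a pose out of reach is approached as far as the arm can. A call with a gripper value outside its range is refused whole. The fingers move at their own pace and stop on an object; the grip force is fixed at half the most. Time passes only in rows, so rows that repeat a pose let the fingers close, or fill a call up. It gives the time, the measured TCP pose, the force, the opening and the grip force at its end, in the units of the state.
- get_obs(): the state, without advancing time (a new reading comes with each control period).
- grab_frame(name): name is "scene" or "top" or "wrist"; returns the picture (480x640x3 uint8, blue, green, red); there is no depth.
- camera_model(name): a dict with "fx", "fy", "cx", "cy" (pixels), "k1" (the pictures are not rectified: a ray, as slopes to the right and down, at radius r is drawn at 1 + k1 r^2 times it, then the intrinsics apply), "camera_from_world" (4x4, takes a point from world to camera coordinates); the wrist camera has in their place "tool_from_camera" (4x4, takes a point from camera to tool coordinates, whose origin is the TCP and whose axes are the flange's). Camera axes: x right, y down, z forward; pixel columns grow to the right and rows downward; lengths in mm; the calibration is good to about 2 mm. A picture is of the moment at which its call begins: read the wrist's pose just before it. camera_model takes no time and is no camera call.
- sign_off(): hands the job in; it is judged then, once.
The state is a dict: "t": time; "joint_pos": joint angles; "qvel": joint speeds; "joint_torque": joint torques, N m; "position": TCP position; "orientation": TCP orientation; "force": force on the tool from outside, world axes, zero at the start; "moment": the same for the moment, N m; "grip_width": opening from 0.0 (shut) to 1.0 (fully open); "grip_force": force on a finger pad.
Only numpy, scipy, OpenCV 4.12 (cv2) and the standard library are available. Lean on these libraries where they do the work, as an engineer would, in place of code of your own. Each camera call takes 0.05 s, during which the arm holds its last target. There are 200 camera calls.

## Working session

There is one attempt and no reset: what is moved stays moved. The work goes in short steps, Python scripts to look and compute and a tool call to move; the robot and the scene stay as the last step left them, time stands still between calls to the robot, and variables do not carry over. Pictures are saved under pics/ and viewed, at most 10 in all, crops included, and the job is handed in when it is done.

Besides the shell and the picture viewer there is one more tool, called after ">>>" as name(argument=value, ...) on one line, values as JSON. arm_command: Moves the arm, as the interface text tells. Its arguments: {"type":"object","properties":{"targets":{"type":"array"}},"required":["targets"]}

```bash
mkdir -p pics
python3 - <<'E'
from workcell import *
import cv2,numpy as np
o=get_obs();print({k:np.round(v,3) for k,v in o.items()})
a=grab_frame("scene");b=grab_frame("top")
cv2.imwrite("pics/scene.png",a);cv2.imwrite("pics/top.png",b)
for n in("scene","top","wrist"):print(n,camera_model(n))
E
```

```text
{'t': np.float64(0.0), 'joint_pos': array([ 1.173,  0.312,  0.014,  1.513, -0.004,  1.319, -0.027]), 'qvel': array([ 0.   , -0.   ,  0.001,  0.001,  0.001,  0.   , -0.   ]), 'joint_torque': array([-0.0000e+00, -3.7991e+01,  1.4600e-01, -2.3059e+01,  1.2000e-02,
        1.4000e-02, -0.0000e+00]), 'position': array([ 191.512, -515.244,  403.599]), 'orientation': array([-3.09e+00, -5.56e-01,  1.00e-03]), 'force': array([-0.205, -0.136, -0.25 ]), 'moment': array([ 0.042, -0.012, -0.026]), 'grip_force': np.float64(0.0), 'grip_width': np.float64(1.001)}
scene {'fx': 511.7756424426917, 'fy': 511.7756424426917, 'cx': 318.2078731771487, 'cy': 240.9619868529857, 'k1': -0.03592799024080623, 'camera_from_world': array([[-8.19696946e-01, -5.72712215e-01, -9.88109723e-03,
         3.85694062e+02],
       [-3.40279959e-01,  5.00758948e-01, -7.95895738e-01,
         2.68717853e+02],
       [ 4.60767259e-01, -6.49030966e-01, -6.05353069e-01,
         1.07784904e+03],
       [ 0.00000000e+00,  0.00000000e+00,  0.00000000e+00,
         1.00000000e+00]])}
top {'fx': 538.1466162445247, 'fy': 538.14661624
[... 250 characters left out ...]
,
         5.01555605e+02],
       [ 1.04339918e-01, -2.48052596e-02, -9.94232307e-01,
         1.41538136e+03],
       [ 0.00000000e+00,  0.00000000e+00,  0.00000000e+00,
         1.00000000e+00]])}
wrist {'fx': 401.67000299709196, 'fy': 401.67000299709196, 'cx': 319.82308073396297, 'cy': 237.83567358819104, 'k1': -0.02818809350998748, 'tool_from_camera': array([[ 9.75907439e-04, -9.55652163e-01, -2.94496164e-01,
         7.49209600e+01],
       [ 9.99999469e-01,  8.34744385e-04,  6.05038926e-04,
         5.09182585e-01],
       [-3.32377739e-04, -2.94496598e-01,  9.55652470e-01,
         3.04177105e+01],
       [ 0.00000000e+00,  0.00000000e+00,  0.00000000e+00,
         1.00000000e+00]])}
```

View pics/scene.png

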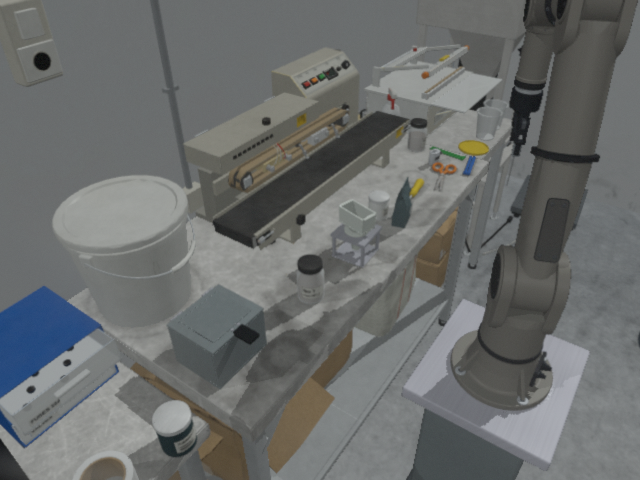

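View pics/top.png

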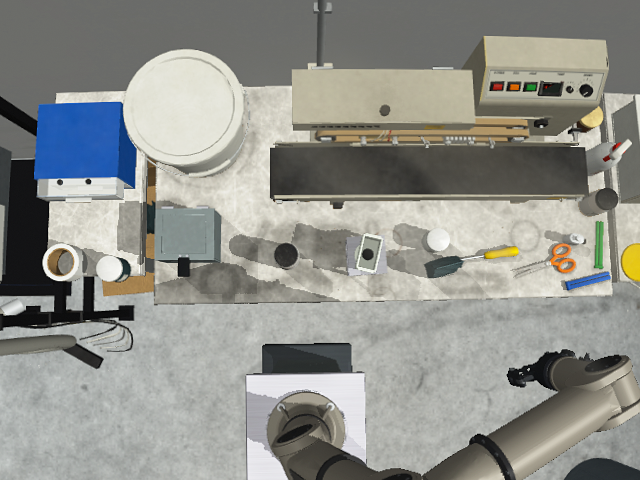

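The scene view shows the case at about (218,335) with its black tab at (246,334), the bean jar at (310,280), the funnel on its stand at (357,217), and the tin and pouch beyond it. In the top view the case is at (187,233), tab (183,267), funnel (369,253), bean jar (286,255), tin (438,240) and pouch (445,265).

```bash
cat > h.py <<'E'
from workcell import *
import cv2,numpy as np
from scipy.spatial.transform import Rotation as R
def ray(n,uv,obs=None):
    m=camera_model(n); K=np.array([[m['fx'],0,m['cx']],[0,m['fy'],m['cy']],[0,0,1]])
    p=cv2.undistortPoints(np.array(uv,float).reshape(-1,1,2),K,np.array([m['k1'],0,0,0.]))[:,0]
    d=np.c_[p,np.ones(len(p))]
    if n=='wrist':
        T=np.eye(4);T[:3,:3]=R.from_rotvec(obs['orientation']).as_matrix();T[:3,3]=obs['position'];T=T@m['tool_from_camera']
    else: T=np.linalg.inv(m['camera_from_world'])
    return T[:3,3],d@T[:3,:3].T
def onz(n,uv,z,obs=None):
    c,d=ray(n,uv,obs); return c+d*((z-c[2])/d[:,2])[:,None]
def tri(n1,uv1,n2,uv2,o1=None,o2=None):
    c1,d1=ray(n1,uv1,o1);c2,d2=ray(n2,uv2,o2);out=[]
    for a,b in zip(d1,d2):
        s=np.linalg.lstsq(np.c_[a,-b],c2-c1,rcond=None)[0]; p,q=c1+a*s[0],c2+b*s[1]
        out.append(np.r_[(p+q)/2,np.linalg.norm(p-q)])
    return np.array(out)
E
python3 - <<'E'
from h import *
a=cv2.imread("pics/top.png");s=cv2.imread("pics/scene.png")
A=cv2.resize(a[190:300,140:480],None,fx=2.35,fy=2.35,interpolation=cv2.INTER_CUBIC)
B=cv2.resize(s[160:390,160:430],None,fx=1.45,fy=1.45,interpolation=cv2.INTER_CUBIC)
out=np.zeros((600,800,3),np.uint8);out[:A.shape[0],:A.shape[1]]=A;out[262:262+B.shape[0],:B.shape[1]]=B
cv2.imwrite("pics/crop.png",out)
g=cv2.cvtColor(a,cv2.COLOR_BGR2GRAY)
# tab
for n,im,(x0,y0,x1,y1) in(("top",a,(165,255,200,280)),("scene",s,(225,315,265,350))):
    m=(im.max(2)<45).astype(np.uint8);k=np.zeros_like(m);k[y0:y1,x0:x1]=m[y0:y1,x0:x1]
    c=max(cv2.findContours(k,0,2)[0],key=cv2.contourArea);print(n,"tab",cv2.minAreaRect(c),cv2.boxPoints(cv2.minAreaRect(c)).round(1).tolist())
k=np.zeros_like(g);k[225:285,340:400]=(a.min(2)[225:285,340:400]>190)
c=max(cv2.findContours(k,0,2)[0],key=cv2.contourArea);r=cv2.minAreaRect(c);bp=cv2.boxPoints(r);print("funnel",r)
P=onz("top",bp,145);print(P.round(0),P.mean(0),np.linalg.norm(np.diff(P,axis=0),axis=1))
for nm,uv,z in(("bean",(286,255),108),("tin",(438,240),70),("pouch",(445,265),100),("case",(187,233),105)):print(nm,onz("top",[uv],z).round(0))
E
```

```text
top tab ((184.0, 267.0), (18.0, 12.0), 90.0) [[178.0, 258.0], [190.0, 258.0], [190.0, 276.0], [178.0, 276.0]]
scene tab ((245.876953125, 334.21539306640625), (22.8223876953125, 13.643818855285645), 29.744882583618164) [[232.60000610351562, 334.5], [239.39999389648438, 322.6000061035156], [259.20001220703125, 334.0], [252.39999389648438, 345.79998779296875]]
funnel ((369.9787292480469, 252.50045776367188), (34.234275817871094, 60.13560104370117), 43.7811279296875)
[[ 437.  -83.  145.]
 [ 543. -189.  145.]
 [ 483. -248.  145.]
 [ 378. -143.  145.]] [ 460.31752013 -165.67240188  145.        ] [149.6046813   84.65461304 149.23235759]
bean [[460.  43. 108.]]
tin [[ 496. -354.   70.]]
pouch [[ 429. -363.  100.]]
case [[520. 294. 105.]]
```

View pics/crop.png

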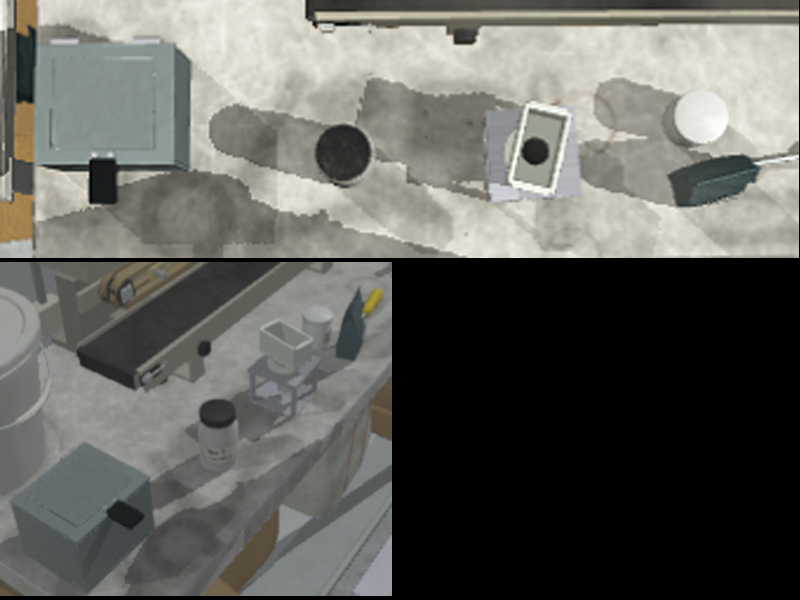

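Crop: bowl rim corners at (527,102), (571,109), (554,194), (508,187). The lid hinges are at (63,40) and (147,40), and the tab at (103,180).

```bash
cat >> h.py <<'E'
def rel(pos,yaw,obs=None,base=None):
    """shift/turn (tool axes) from commanded/measured pose to TCP pos, tool down with tool x at world angle yaw (deg)"""
    o=obs or get_obs(); R0=R.from_rotvec(o['orientation']); p0=o['position']
    if base is not None: p0=np.array(base[0],float); R0=base[1]
    y=np.radians(yaw); Rt=R.from_matrix(np.array([[np.cos(y),np.sin(y),0],[np.sin(y),-np.cos(y),0],[0,0,-1]]))
    return R0.inv().apply(np.array(pos)-p0).round(1),(R0.inv()*Rt).as_rotvec(degrees=True).round(2)
E
python3 - <<'E'
from h import *
f=lambda l:np.array(l)/2.35+[140,190]
b=lambda l:(np.array(l)-[0,262])/1.45+[160,160]
P=onz("top",f([(527,102),(571,109),(554,194),(508,187)]),141);print("bowl",P.round(0).tolist(),P.mean(0).round(1),np.linalg.norm(np.diff(P,axis=0),axis=1).round(0))
e=(P[0]+P[1]-P[2]-P[3]);print("yaw",np.degrees(np.arctan2(e[1],e[0])))
P=onz("top",f([(63,40),(147,40),(37,42),(178,42),(35,168)]),105);print("hinge",P.round(0).tolist())
print("tab",tri("top",[(184,267)],"scene",[(245.9,334.2)]).round(0),onz("top",[(184,267)],110).round(0))
print(rel([430,-165,405],0))
E
```

```text
bowl [[508.0, -153.0, 141.0], [500.0, -199.0, 141.0], [411.0, -179.0, 141.0], [419.0, -131.0, 141.0]] [ 459.3 -165.4  141. ] [47. 92. 49.]
yaw -13.40280619195353
hinge [[587.0, 347.0, 105.0], [586.0, 255.0, 105.0], [586.0, 376.0, 105.0], [583.0, 221.0, 105.0], [448.0, 375.0, 105.0]]
tab [[434. 301. 108.   2.]] [[433. 300. 110.]]
(array([ 345.6, -245.2,   -0.8]), array([-0.12,  0.03, 20.39]))
```

>>> arm_command(targets=[[[46,-30,0],[0,0,0],0],[[92,-59,0],[0,0,0],0],[[138,-89,0],[0,0,0],0],[[185,-118,0],[0,0,0],0],[[224,-143,0],[0,0,0],0]])

```text
t: 0.6
position: [342.9, -314.1, 404.4]
orientation: [-3.092, -0.556, 0.001]
force: [0.9, -0.8, 0.0]
grip_width: 1.002
grip_force: 0.0
```

>>> arm_command(targets=[[[36,-23,0],[0,0,8],0],[[72,-46,0],[0,0,16],0],[[108,-70,0],[0,0,24],0],[[145,-93,0],[0,0,32],0],[[145,-93,0],[0,0,33.5],0]])

```text
t: 1.1
position: [448.3, -172.6, 404.4]
orientation: [-3.118, 0.349, -0.001]
force: [-0.3, -0.0, -0.8]
grip_width: 1.001
grip_force: 0.0
```

Run:
```python
from h import *
o=get_obs();print(o['t'],o['position'].round(1),o['orientation'].round(3))
w=grab_frame("wrist");cv2.imwrite("pics/w1.png",w);np.save("w1.npy",np.r_[o['position'],o['orientation']])
```

```text
1.1 [ 448.3 -172.6  404.4] [-3.118e+00  3.490e-01 -1.000e-03]
```

View pics/w1.png

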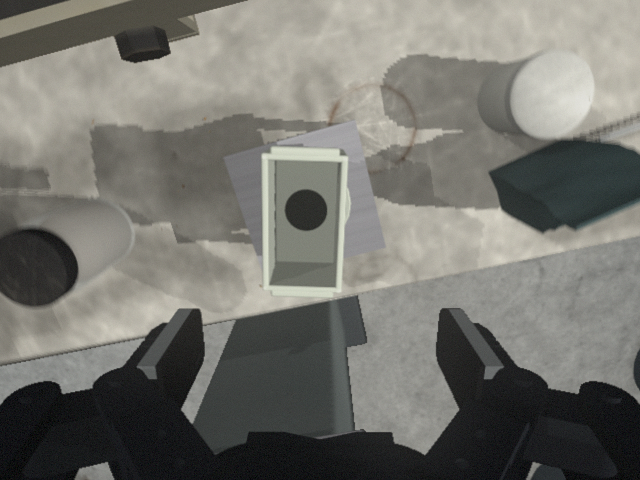

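The funnel bowl's outer rim has corners near (263,153), (348,156), (341,291) and (265,289), almost aligned with the tool. The bean jar is at (37,265), the tin at (550,95), and the pouch at (570,185).

Run:
```python
from h import *
v=np.load("w1.npy");o=dict(position=v[:3],orientation=v[3:])
P=onz("wrist",[(263,153),(348,156),(341,291),(265,289)],141,o);print(P.round(1).tolist(),P.mean(0).round(1),np.linalg.norm(np.diff(P,axis=0),axis=1).round(1))
e=P[0]+P[1]-P[2]-P[3];print("yaw",np.degrees(np.arctan2(e[1],e[0])))
for c in([(263,153),(265,289)],[(348,156),(341,291)]):
  q=onz("wrist",c,141,o);print(np.degrees(np.arctan2(*(q[0]-q[1])[1::-1])))
print(onz("wrist",[(306,210)],75,o))
# target above case, tool x along 0
print(rel([420,300,405],0,o))
```

```text
[[508.5, -152.6, 141.0], [496.2, -199.6, 141.0], [414.7, -178.4, 141.0], [426.5, -131.8, 141.0]] [ 461.5 -165.6  141. ] [48.6 84.2 48.1]
yaw -14.39541596503369
-14.229897563173767
-14.561725458516396
[[ 456.18257097 -162.97399775   75.        ]]
(array([-132.2, -454.7,    1.1]), array([ -0.22,  -0.05, -12.78]))
```

>>> arm_command(targets=[[[-14,-48,0],[0,0,0],0],[[-28,-96,0],[0,0,0],0],[[-42,-144,0],[0,0,0],0],[[-55,-190,0],[0,0,0],0],[[-68,-235,0],[0,0,0],0]])

```text
t: 1.65
position: [432.2, 66.7, 404.5]
orientation: [3.12, -0.359, 0.0]
force: [1.6, -0.4, 0.7]
grip_width: 1.0
grip_force: 0.0
```

>>> arm_command(targets=[[[-14,-48,0],[0,0,-4],0],[[-28,-96,0],[0,0,-8],0],[[-42,-144,0],[0,0,-12.8],0],[[-55,-185,0],[0,0,-12.8],0],[[-64,-220,1],[0,0,-12.8],0]])

```text
t: 2.15
position: [419.9, 296.3, 403.5]
orientation: [3.141, -0.005, -0.0]
force: [-0.7, 0.3, 0.6]
grip_width: 1.001
grip_force: 0.0
```

Run:
```python
from h import *
o=get_obs();print(o['t'],o['position'].round(1),o['orientation'].round(3))
w=grab_frame("wrist");cv2.imwrite("pics/w2.png",w);np.save("w2.npy",np.r_[o['position'],o['orientation']])
```

```text
2.15 [419.9 296.3 403.5] [ 3.141 -0.005 -0.   ]
```

View pics/w2.png

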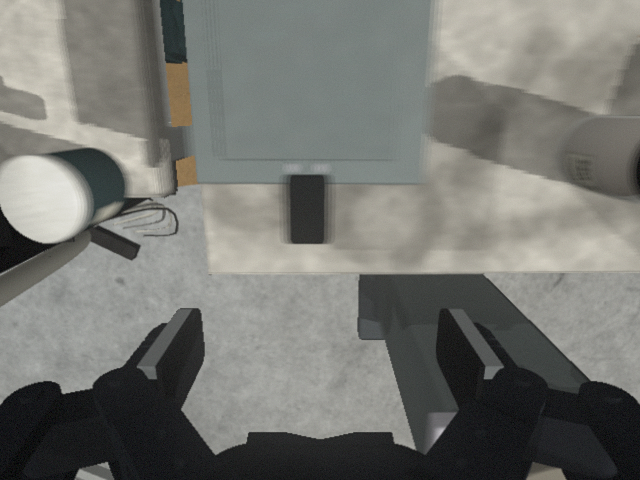

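The tab spans x 285–328, y 174–244. The lid's front edge is at y≈184, running from x 190 to 424, so the case is square to the tool.

Run:
```python
from h import *
v=np.load("w2.npy");o=dict(position=v[:3],orientation=v[3:])
P=onz("wrist",[(287,175),(327,175),(287,244),(328,244)],113,o);print(P.round(1).tolist(),P.mean(0).round(1))
P=onz("wrist",[(190,185),(424,184)],113,o);print(P.round(1).tolist())
# side edges of lid for yaw
P=onz("wrist",[(190,185),(185,5),(424,184),(436,5)],113,o);print(P.round(1).tolist())
```

```text
[[457.5, 316.6, 113.0], [457.4, 290.8, 113.0], [410.5, 317.9, 113.0], [410.5, 290.0, 113.0]] [434.  303.8 113. ]
[[451.2, 380.2, 113.0], [451.4, 227.5, 113.0]]
[[451.2, 380.2, 113.0], [556.7, 373.5, 113.0], [451.4, 227.5, 113.0], [556.2, 227.7, 113.0]]
```

>>> arm_command(targets=[[[5,-4,45],[0,0,0],0],[[5,-4,90],[0,0,0],0],[[5,-4,100],[0,0,0],0],[[5,-4,100],[0,0,0],0],[[5,-4,100],[0,0,0],0]])

```text
t: 2.7
position: [426.3, 298.8, 305.4]
orientation: [-3.14, 0.01, -0.004]
force: [0.2, -0.3, -0.3]
grip_width: 1.003
grip_force: 0.0
```

>>> arm_command(targets=[[[-1,-5,20],[0,0,0],0],[[-1,-5,42],[0,0,0],0],[[-1,-5,42],[0,0,0],0],[[-1,-5,42],[0,0,0],255],[[-1,-5,42],[0,0,0],255]])

```text
t: 3.2
position: [425.3, 304.3, 263.9]
orientation: [-3.139, 0.009, -0.006]
force: [-0.2, 0.5, 0.4]
grip_width: 0.692
grip_force: 0.0
```

>>> arm_command(targets=[[[0,0,0],[0,0,0],255],[[0,0,0],[0,0,0],255],[[0,0,0],[0,0,0],255],[[0,0,0],[0,0,0],255],[[0,0,0],[0,0,0],255]])

```text
t: 3.7
position: [425.1, 302.0, 263.0]
orientation: [3.137, -0.011, 0.002]
force: [-1.1, -6.1, 8.8]
grip_width: 0.34
grip_force: 58.7
```

>>> arm_command(targets=[[[1.5,0,-19],[0,0,0],255],[[5,0,-37.5],[0,0,0],255],[[11,0,-55.5],[0,0,0],255],[[19,0,-72.5],[0,0,0],255],[[29,0,-88.5],[0,0,0],255]])

```text
t: 4.2
position: [453.3, 301.7, 349.3]
orientation: [3.137, -0.01, -0.006]
force: [1.9, -1.5, -6.9]
grip_width: 0.338
grip_force: 61.1
```

>>> arm_command(targets=[[[15,0,-18],[0,0,0],255],[[33,0,-34],[0,0,0],255],[[53,0,-47],[0,0,0],255],[[74,0,-56.5],[0,0,0],255],[[97,0,-63],[0,0,0],255]])

```text
t: 4.7
position: [549.5, 301.3, 412.9]
orientation: [3.135, -0.009, -0.012]
force: [-4.6, -4.7, -2.3]
grip_width: 0.339
grip_force: 66.9
```

>>> arm_command(targets=[[[19,0,-3],[0,0,0],255],[[38,0,-3],[0,0,0],255],[[52,0,-2],[0,0,0],255],[[59,0,-1],[0,0,0],255],[[60,0,-0.5],[0,0,0],255]])

```text
t: 5.2
position: [610.9, 300.5, 413.6]
orientation: [3.137, -0.013, -0.005]
force: [-2.6, -6.2, 3.7]
grip_width: 0.338
grip_force: 74.0
```

>>> arm_command(targets=[[[0,0,0],[0,0,0],0],[[0,0,0],[0,0,0],0],[[0,0,0],[0,0,0],0],[[0,0,0],[0,0,0],0],[[0,0,0],[0,0,0],0]])

```text
t: 5.7
position: [610.3, 303.0, 413.9]
orientation: [-3.141, 0.008, -0.001]
force: [0.3, -0.0, -0.3]
grip_width: 1.0
grip_force: 0.0
```

>>> arm_command(targets=[[[0,0,-25],[0,0,0],0],[[0,0,-60],[0,0,0],0],[[-40,0,-80],[0,0,0],0],[[-85,0,-85],[0,0,0],0],[[-125,0,-85],[0,0,0],0]])

```text
t: 6.2
position: [483.5, 304.2, 500.3]
orientation: [-3.139, 0.007, -0.004]
force: [-1.2, 0.4, 0.3]
grip_width: 1.002
grip_force: 0.0
```

>>> arm_command(targets=[[[-20,0,0],[0,0,0],0],[[-20,0,0],[0,0,0],0],[[-20,0,0],[0,0,0],0],[[-20,0,0],[0,0,0],0],[[-20,0,0],[0,0,0],0]])

```text
t: 6.7
position: [466.9, 303.0, 498.0]
orientation: [3.141, -0.012, -0.001]
force: [0.6, 0.4, 0.2]
grip_width: 1.0
grip_force: 0.0
```

Run:
```python
from h import *
o=get_obs();print(o['t'],o['position'].round(1),o['orientation'].round(3))
w=grab_frame("wrist");cv2.imwrite("pics/w3.png",w);np.save("w3.npy",np.r_[o['position'],o['orientation']])
```

```text
6.7 [466.9 303.  498. ] [ 3.141e+00 -1.200e-02 -1.000e-03]
```

View pics/w3.png

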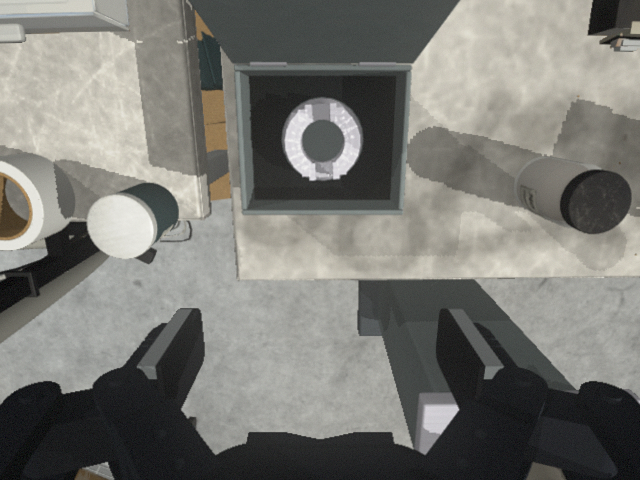

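The lid is open, at the top of the image. The jar rim ring is at about (322,139), with grey notches at the top (~(323,108)) and bottom (~(323,172)).

Run:
```python
from h import *
v=np.load("w3.npy");o=dict(position=v[:3],orientation=v[3:])
w=cv2.imread("pics/w3.png");g=cv2.cvtColor(w,6)
k=np.zeros_like(g);k[90:190,275:370]=(g[90:190,275:370]>125)*255
c=np.vstack([x for x in cv2.findContours(k,0,2)[0] if cv2.contourArea(x)>50]);h=cv2.convexHull(c)
P=onz("wrist",h[:,0],95,o)[:,:2]
(cx,cy),r=cv2.minEnclosingCircle(P.astype(np.float32));print("mouth",cx,cy,"diam",2*r)
e=cv2.fitEllipse(P.astype(np.float32));print(e)
cx,cy=e[0]
yy,xx=np.mgrid[90:190,275:370];Q=onz("wrist",np.c_[xx.ravel(),yy.ravel()],95,o)[:,:2]-[cx,cy]
rr=np.hypot(*Q.T);a=np.degrees(np.arctan2(Q[:,1],Q[:,0]));v=g[90:190,275:370].ravel();s=(rr>23)&(rr<30)
for d0 in range(-180,180,6):
    m=s&(a>=d0)&(a<d0+6); print(d0+3,int(v[m].mean()),end=' | ')
cv2.imwrite("pics/jar.png",cv2.resize(w[85:195,260:385],None,fx=5,fy=5,interpolation=cv2.INTER_CUBIC))
P=onz("wrist",[(237,66),(411,65),(403,213),(243,213)],105,o);print(P.round(0).tolist())
```

```text
mouth 518.5368041992188 299.9089660644531 diam 73.95214080810547
((518.4156494140625, 299.8984680175781), (69.11311340332031, 73.79244995117188), 96.83573150634766)
-177 154 | -171 157 | -165 157 | -159 183 | -153 217 | -147 222 | -141 220 | -135 220 | -129 225 | -123 225 | -117 219 | -111 224 | -105 218 | -99 211 | -93 200 | -87 197 | -81 211 | -75 196 | -69 212 | -63 210 | -57 197 | -51 210 | -45 203 | -39 204 | -33 202 | -27 201 | -21 197 | -15 162 | -9 136 | -3 136 | 3 136 | 9 136 | 15 137 | 21 180 | 27 204 | 33 221 | 39 226 | 45 228 | 51 219 | 57 222 | 63 218 | 69 220 | 75 223 | 81 219 | 87 231 | 93 220 | 99 221 | 105 224 | 111 218 | 117 232 | 123 220 | 129 221 | 135 227 | 141 222 | 147 230 | 153 223 | 159 220 | 165 188 | 171 154 | 177 153 | [[581.0, 371.0, 105.0], [581.0, 225.0, 105.0], [454.0, 225.0, 105.0], [455.0, 374.0, 105.0]]
```

View pics/jar.png

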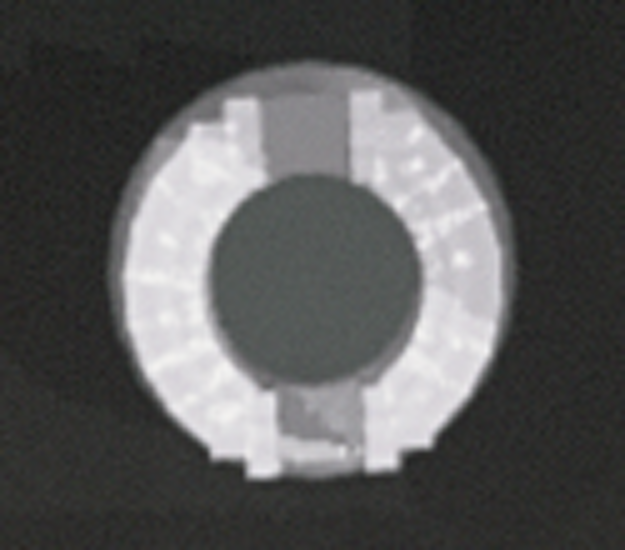

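The crop shows the notch edges at the far end x 260–351 (y≈95) and at the near end x 279–367 (y≈468). The bore is centred near (316,280).

Run:
```python
from h import *
v=np.load("w3.npy");o=dict(position=v[:3],orientation=v[3:])
f=lambda l:np.array(l,float)/5+[260-.4,85-.4]
Q=onz("wrist",f([(260,97),(351,94),(279,470),(367,466),(268,178),(352,180),(275,388),(368,385)]),95,o)[:,:2]
print(Q.round(1).tolist())
for i in(0,4):
  a=(Q[i]+Q[i+1])/2;b=(Q[i+2]+Q[i+3])/2;print("notch line",np.degrees(np.arctan2(*(a-b)[::-1])),"mid",(a+b)/2)
for n,p in(("bore",[(210,280),(424,280),(316,173),(316,388)]),("outer",[(122,280),(501,280)])):
  B=onz("wrist",f(p),95,o)[:,:2];print(n,B.round(1).tolist(),(B[:2].mean(0)).round(1))
print(o['position'],rel([461,-166,405],-14.4,o), rel([461,-166,272],-14.4,o))
```

```text
[[550.7, 308.9], [551.1, 292.9], [484.6, 306.2], [485.2, 289.8], [536.9, 307.7], [536.4, 292.7], [499.7, 306.8], [500.1, 289.7]]
notch line 2.4888024071746164 mid [517.90378507 299.45554258]
notch line 2.99029755765047 mid [518.2908038  299.20666071]
bore [[519.2, 318.4], [518.9, 279.6], [537.7, 299.1], [499.7, 299.3]] [519. 299.]
outer [[519.3, 334.3], [518.8, 265.7]] [519.1 300. ]
[466.91318796 302.97755703 498.03926028] (array([ -2.4, 469. ,  93.1]), array([1.000e-02, 3.000e-02, 1.398e+01])) (array([ -2.3, 469. , 226.1]), array([1.000e-02, 3.000e-02, 1.398e+01]))
```

>>> arm_command(targets=[[[0,47,0],[0,0,0],0],[[0,95,0],[0,0,0],0],[[0,143,0],[0,0,0],0],[[0,190,0],[0,0,0],0],[[0,235,0],[0,0,0],0]])

```text
t: 7.25
position: [464.5, 66.0, 498.6]
orientation: [-3.142, 0.01, -0.0]
force: [0.8, -0.2, -0.6]
grip_width: 1.001
grip_force: 0.0
```

>>> arm_command(targets=[[[0,45,20],[0,0,3],0],[[0,90,40],[0,0,6],0],[[-1,135,60],[0,0,10],0],[[-2,180,80],[0,0,14],0],[[-2,218,100],[0,0,14],0]])

```text
t: 7.75
position: [460.7, -152.8, 397.8]
orientation: [3.115, -0.397, 0.0]
force: [1.0, -0.7, 0.9]
grip_width: 1.002
grip_force: 0.0
```

>>> arm_command(targets=[[[-2,16,0],[0,0,0],0],[[-2,16,0],[0,0,0],0],[[-2,16,0],[0,0,0],0],[[-2,16,0],[0,0,0],0],[[-2,16,0],[0,0,0],0]])

```text
t: 8.25
position: [455.8, -162.7, 399.3]
orientation: [-3.117, 0.386, -0.002]
force: [-0.1, -0.1, 0.8]
grip_width: 1.0
grip_force: 0.0
```

Run:
```python
from h import *
o=get_obs();print(o['position'],rel([461,-166,273],-14.4,o))
w=grab_frame("wrist");cv2.imwrite("pics/w4.png",w)
k=np.zeros(w.shape[:2],np.uint8);k[80:330,200:420]=((w[80:330,200:420].min(2)>190)*255)
k=cv2.morphologyEx(k,2,np.ones((3,3)))
c=max(cv2.findContours(k,0,2)[0],key=cv2.contourArea);r=cv2.minAreaRect(c);print(r)
P=onz("wrist",cv2.boxPoints(r),141,o);print(P.round(1).tolist(),P.mean(0))
```

```text
[ 455.82350923 -162.72956948  399.30301241] (array([  5.6,   2. , 126.3]), array([-0.03, -0.08,  0.29]))
((348.55438232421875, 216.09327697753906), (158.93533325195312, 75.43669891357422), 59.74356460571289)
[[507.8, -150.8, 141.0], [519.0, -191.2, 141.0], [428.8, -220.1, 141.0], [413.6, -176.1, 141.0]] [ 467.30299343 -184.54868685  141.        ]
```

>>> arm_command(targets=[[[5.5,2,40],[0,0,0],0],[[5.5,2,80],[0,0,0],0],[[5.5,2,110],[0,0,0],0],[[5.5,2,126],[0,0,0],0],[[5.5,2,126],[0,0,0],0]])

```text
t: 8.8
position: [458.9, -166.7, 270.4]
orientation: [-3.116, 0.389, 0.009]
force: [-0.1, -0.0, 1.0]
grip_width: 0.995
grip_force: 0.0
```

>>> arm_command(targets=[[[0,0,0],[0,0,0],255],[[0,0,0],[0,0,0],255],[[0,0,0],[0,0,0],255],[[0,0,0],[0,0,0],255],[[0,0,0],[0,0,0],255]])

```text
t: 9.3
position: [461.1, -167.6, 274.6]
orientation: [3.117, -0.391, 0.007]
force: [-0.3, 0.4, 6.0]
grip_width: 0.574
grip_force: 62.7
```

>>> arm_command(targets=[[[0,0,-20],[0,0,0],255],[[0,0,-45],[0,0,0],255],[[0,0,-80],[0,0,0],255],[[0,0,-120],[0,0,0],255],[[0,0,-150],[0,0,0],255]])

```text
t: 9.8
position: [459.7, -167.9, 424.8]
orientation: [3.116, -0.392, 0.002]
force: [1.0, -0.1, -2.4]
grip_width: 0.58
grip_force: 63.9
```

Run:
```python
from h import *
o=get_obs();print(o['position'],o['force'],rel([518,299,424],2.8,o))
```

```text
[ 459.71148239 -167.91444054  424.81765419] [ 0.99422165 -0.07867263 -2.35805771] (array([-5.910e+01, -4.668e+02,  4.000e-01]), array([  0.05,  -0.08, -17.13]))
```

>>> arm_command(targets=[[[-3,-25,0],[0,0,0],255],[[-8,-65,0],[0,0,0],255],[[-13,-107,0],[0,0,0],255],[[-19,-150,0],[0,0,0],255],[[-25,-195,0],[0,0,0],255]])

```text
t: 10.3
position: [483.5, 28.2, 422.4]
orientation: [3.116, -0.394, -0.001]
force: [-0.0, 0.0, -2.3]
grip_width: 0.581
grip_force: 64.1
```

>>> arm_command(targets=[[[-5,-42,0],[0,0,-3],255],[[-11,-85,0],[0,0,-7],255],[[-16,-127,0],[0,0,-11],255],[[-21,-165,0],[0,0,-15],255],[[-25,-197,0],[0,0,-17],255]])

```text
t: 10.8
position: [507.9, 226.5, 422.2]
orientation: [3.141, 0.079, -0.002]
force: [-0.3, -1.1, -1.2]
grip_width: 0.576
grip_force: 64.1
```

Run:
```python
from h import *
o=get_obs();print(o['position'],o['force'],rel([518.5,299.3,424],2.8,o))
```

```text
[507.9100783  226.45849738 422.21815689] [-0.34625535 -1.10490156 -1.24578799] (array([ 14.2, -72.2,  -1.8]), array([-0.  ,  0.06,  0.09]))
```

>>> arm_command(targets=[[[7,-30,0],[0,0,0],255],[[13,-58,0],[0,0,0],255],[[13,-70,0],[0,0,0],255],[[13,-70,0],[0,0,0],255],[[13,-70,0],[0,0,0],255]])

```text
t: 11.3
position: [518.3, 293.6, 422.3]
orientation: [3.138, 0.072, -0.001]
force: [0.6, -1.8, -2.0]
grip_width: 0.575
grip_force: 64.0
```

Run:
```python
from h import *
o=get_obs();print(o['position'],o['orientation'],o['force'],rel([518.5,299.3,310],2.8,o))
w=grab_frame("wrist");s=grab_frame("scene")
A=w[0:300,150:490];B=cv2.resize(s[180:400,110:330],None,fx=2,fy=2,interpolation=cv2.INTER_CUBIC)
out=np.zeros((440,790,3),np.uint8);out[:300,:340]=A;out[:440,345:785]=B;cv2.imwrite("pics/pre.png",out)
```

```text
[518.25767145 293.64455606 422.30419226] [ 3.13831066e+00  7.19815151e-02 -7.62252003e-04] [ 0.56885187 -1.76589531 -1.96323296] (array([  0.6,  -5.9, 112.3]), array([ 0.14,  0.03, -0.17]))
```

View pics/pre.png

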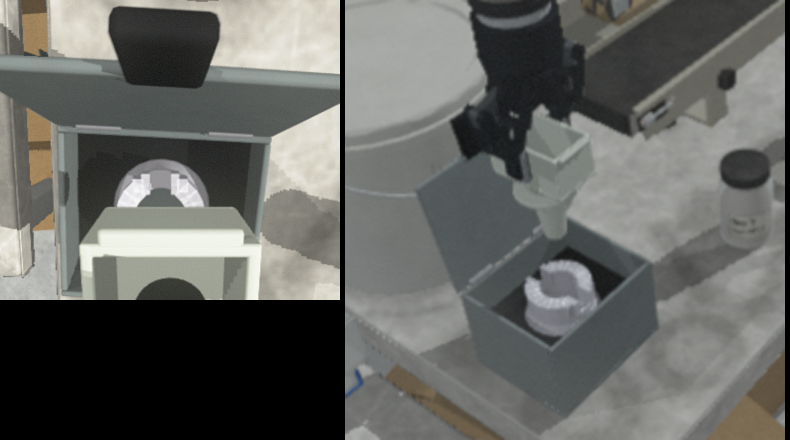

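The lid is open behind, the jar lies under the funnel with its notches aligned fore-aft, and the funnel hangs upright, centred in the jaws.

>>> arm_command(targets=[[[0,-6,20],[0,0,0],255],[[0,-6,45],[0,0,0],255],[[0,-6,65],[0,0,0],255],[[0,-6,65],[0,0,0],255],[[0,-6,65],[0,0,0],255]])

```text
t: 11.9
position: [518.3, 299.7, 358.1]
orientation: [3.14, 0.07, 0.001]
force: [-0.2, -0.3, -1.6]
grip_width: 0.577
grip_force: 64.0
```

Run:
```python
from h import *
for i in range(3):
    o=get_obs();print(o['position'],o['force'],rel([518.5,299.3,310],2.8,o)); grab_frame("top")
```

```text
[518.34838995 299.66229604 358.14082884] [-0.23822076 -0.3303214  -1.62297323] (array([ 0.1,  0.3, 48.1]), array([ 0.04, -0.02, -0.23]))
[518.45041345 300.28237641 359.06672119] [ 0.49143857  0.02537549 -1.92382738] (array([-0.1,  1. , 49.1]), array([-0.03, -0.12, -0.2 ]))
[518.40681014 300.67777501 359.44885533] [ 0.07599705  0.05718778 -1.27403988] (array([-0.1,  1.4, 49.4]), array([-0.07, -0.16, -0.18]))
```

Centred; descend to just above lug contact.

>>> arm_command(targets=[[[0,1,12],[0,0,0],255],[[0,1,24],[0,0,0],255],[[0,1,36],[0,0,0],255],[[0,1,44],[0,0,0],255],[[0,1,44],[0,0,0],255]])

```text
t: 12.55
position: [517.3, 299.4, 311.4]
orientation: [3.138, 0.074, -0.006]
force: [-1.5, -0.6, -2.6]
grip_width: 0.574
grip_force: 64.0
```

>>> arm_command(targets=[[[0,0,2],[0,0,0],255],[[0,0,4],[0,0,0],255],[[0,0,6],[0,0,0],255],[[0,0,8],[0,0,0],255],[[0,0,10],[0,0,0],255]])

```text
t: 13.05
position: [517.9, 299.9, 303.7]
orientation: [-3.141, -0.074, -0.001]
force: [-0.2, 0.5, -1.2]
grip_width: 0.58
grip_force: 64.0
```

>>> arm_command(targets=[[[0,0,2],[0,0,0],255],[[0,0,4],[0,0,0],255],[[0,0,6],[0,0,0],255],[[0,0,7],[0,0,0],255],[[0,0,7],[0,0,0],255]])

```text
t: 13.55
position: [517.8, 299.9, 296.5]
orientation: [3.14, 0.074, -0.001]
force: [0.1, -0.1, -1.2]
grip_width: 0.578
grip_force: 64.0
```

>>> arm_command(targets=[[[0,0,1],[0,0,0],255],[[0,0,2],[0,0,0],255],[[0,0,3],[0,0,0],255],[[0,0,3],[0,0,0],255],[[0,0,3],[0,0,0],255]])

```text
t: 14.05
position: [517.8, 300.0, 294.7]
orientation: [3.141, 0.074, 0.001]
force: [-2.7, -1.4, 5.1]
grip_width: 0.583
grip_force: 64.6
```

Contact came at the predicted home height. I'll press slightly, then release.

>>> arm_command(targets=[[[0,0,1],[0,0,0],255],[[0,0,1],[0,0,0],255],[[0,0,1],[0,0,0],0],[[0,0,1],[0,0,0],0],[[0,0,1],[0,0,0],0]])

```text
t: 14.55
position: [517.9, 299.9, 292.3]
orientation: [-3.141, -0.074, 0.0]
force: [0.3, -0.4, 0.1]
grip_width: 0.997
grip_force: 0.0
```

>>> arm_command(targets=[[[0,0,0],[0,0,0],0],[[0,0,0],[0,0,0],0],[[0,0,-10],[0,0,0],0],[[0,0,-30],[0,0,0],0],[[0,0,-60],[0,0,0],0]])

```text
t: 15.05
position: [517.5, 299.5, 352.2]
orientation: [3.139, 0.074, -0.005]
force: [0.9, 0.1, 0.1]
grip_width: 0.998
grip_force: 0.0
```

>>> arm_command(targets=[[[0,0,-40],[0,0,0],0],[[-30,0,-70],[0,0,0],0],[[-60,0,-90],[0,0,0],0],[[-80,0,-100],[0,0,0],0],[[-80,0,-100],[0,0,0],0]])

```text
t: 15.55
position: [434.9, 298.0, 456.3]
orientation: [-3.138, -0.081, -0.007]
force: [0.1, -0.1, 0.7]
grip_width: 0.998
grip_force: 0.0
```

Run:
```python
from h import *
o=get_obs();print(o['position'],o['t'])
w=grab_frame("wrist");s=grab_frame("scene")
A=w[0:300,130:510];B=cv2.resize(s[160:390,150:350],None,fx=2,fy=2,interpolation=cv2.INTER_CUBIC)
out=np.zeros((460,790,3),np.uint8);out[:300,:380]=A;out[:460,385:785]=B;cv2.imwrite("pics/post.png",out)
```

```text
[434.9388145  297.98227985 456.30748881] 15.55
```

View pics/post.png

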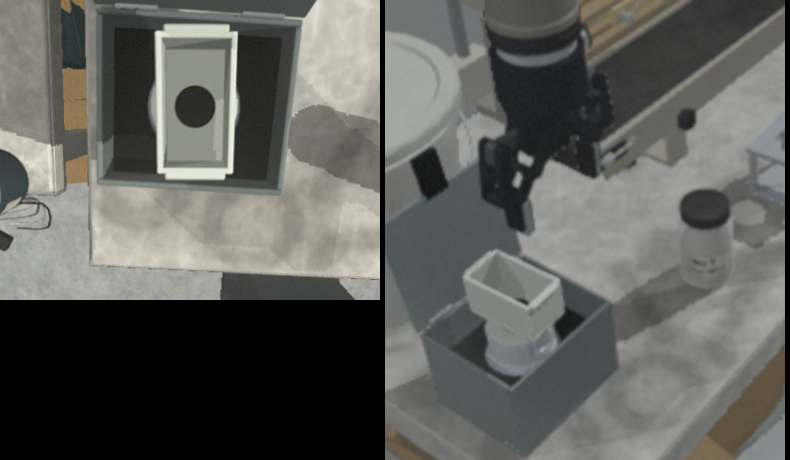

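The funnel is upright in the jar (wrist rim at crop x 155–238, y 27–178), its flange is on the jar, the lid is leaning back on its stop, and the gripper is clear.

```bash
python3 -c "
from workcell import *
print(sign_off())"
```

```text
the job is handed in; nothing more can be done
None
```

I signed the job off at about 16 s: the lid is open on its stop, and the funnel sits upright in the jar with its lugs in the notches, touching down at the expected home height. The gripper is clear, and I never touched the bean jar, tin or pouch.

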